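# Counterbalance the food-set lamp

## Task

The little lamp on the boom of the table stand needs its counterweight. First turn the swivel hook on top of the post until it points straight away from the lamp, in line with the boom on the opposite side; then hang the taller of the two steel weights by its handle in the dip of the hook and leave it hanging still, with the hook still opposite the lamp. Leave the shorter weight, the bottle and the food where they are.

Things in the scene. Friction and masses are not known exactly. Their poses are not given: they have to be found in the camera images.
- stand: Lamp stand, fixed. Origin: centre of the underside of its round base (140 mm diameter, 16 high), z up. A post (18 mm diameter) on the z axis carries the swivel hook on top, 215 mm up; nothing rises above its collar (32 mm diameter, top 225 mm). The boom leaves the post 125 mm up along the stand's -x, rising to 225 mm at 200 mm out, to the lamp. The hook must point along the stand's +x.
- lamp (a point): Centre of the lower rim of the small black lamp (72 mm diameter) on the boom's end, 200 mm from the post axis, 152 mm above the table.
- hook (a joint): Angle of the swivel hook about the post's vertical axis, rad, positive anticlockwise from above; 0 = exactly opposite the lamp (along the stand's +x). Turns from -2.2 to 2.2, starts between 0.7 and 1.5. Stiff (0.15 N m friction, about 3 N to move it 50 mm from the axis): it stays where it is left.
- hook_grip (a point): Point on the hook's straight arm, on its centreline, 48 mm from the post axis and 215 mm above the table. The arm is a level steel bar of 9 mm diameter; the point's x axis points outward along it. It is bare from 16 to 70 mm from the axis.
- hook_dip (a point): In the V-shaped dip of the hook, 88 mm from the post axis, 208.5 mm above the table: where the peak of the weight's handle (its underside) comes to rest. The 9 mm bar slopes down from 70 mm out to the dip at 88 mm (its underside 197.5 mm above the table), then up to the free tip at 106 mm (round end to 110.5 mm, top 219.5 mm above the table). x points outward, z up.
- tall_weight: Taller steel counterweight, 0.3 to 0.6 kg, 105 mm high. Origin: centre of its underside, z up. Round body 56 mm diameter, 45 high, with a house-shaped handle in its y-z plane: two uprights 45 to 85 mm high, 10 thick along x, 52 apart outside and 36 inside along y, joined by a round 8 mm bar rising to a peak mid-way. The window, open along x, is 52 mm high (peak's underside 97 mm up).
- tall_eye (a point): Underside of the peak of the tall weight's handle, 97 mm above the weight's underside, on its axis; this is what rests in the dip of the hook.
- tall_grip (a point): Midway between the two uprights of the tall weight's handle, 76 mm above the weight's underside: a grasp from above across the uprights (52 mm wide along the weight's y) leaves the window free along x.
- short_weight: The shorter steel weight (to be left): same form, body 44 mm diameter and 24 mm high, 62 mm overall. Origin: centre of its underside. It stands either nearer to or farther from the robot than the tall one (they swap places).
- tomato_a: Tomato on the shooting sheet, 68 mm diameter, about 53 mm high. Origin: centre of its underside.
- cruet: Amber oil bottle, 60 mm diameter, 150 mm high. Origin: centre of its underside.
- tomato_b: Tomato on the chopping board, 74 mm diameter, about 57 mm high. Origin: centre of its underside.
- cheese: Block of cheese on the chopping board, 75 x 50 x 38 mm. Origin: centre of its underside.

How it is judged:
By the outcome, as a careful person would: the job done as asked, in the order asked, and still so for the second after the job is handed in, with the robot touching nothing.
It also fails if it takes over 58 s, if anything falls off the work surface, if the arm or the gripper's body presses on something with over 40 N, if the wrist force passes 120 N, or if a joint passes its speed limit or range.

## Robot

A 6-joint arm with a two-finger parallel gripper is mounted at the origin on the work surface. World frame = base frame: x ahead of the robot, y to its left, z up, the work surface at z = 0. Lengths are in m, angles in rad, forces in N, time in s.
With the tool pointing down it reaches from about 0.375 to 0.9 m from the base axis. Payload 3.1 kg.
Tool frame: the origin (TCP) lies midway between the tips of the shut fingers; the grasp point (between the pads) lies 19 mm behind it; z points along the fingers, y is the line along which they close (so a half turn about z gives the same grasp; the last joint's range is limited). The gripper opens to 87 mm and grips with 3 to 60 N. Pads are 19 mm wide; open, the fingers measure 117 mm over their backs; the gripper's body (75 mm by 190 mm) begins 51 mm behind the grasp point.
Start: joints at [-1.355, 0.527, 1.433, -0, 1.181, -0.178], TCP at [0.24, -0.577, 0.223] pointing down, gripper open.
Joint ranges: [-3.08, 3.08], [-0.75, 2.2], [0.22, 2.44], [-1.43, 4.57], [0, 2.65], [-2.85, 2.85]. Speed limits (rad/s): [2.79, 2.79, 3.14, 3.14, 3.14, 3.14].

## Interface

Orientations are given as a unit quaternion [x, y, z, w].
In Python, from rig import get_obs, cams, job gives the robot as it stands.
- The arm moves only by the tool servo_tool, never from a script. Its argument "moves" is text: rows parted by semicolons, each of 5 numbers parted by spaces: the shift along the tool's x, y, z in m, then the turn about the tool's z in degrees, then the finger opening in m, from 0 to 0.087. In form: dx dy dz spin claw; .... A call has 1 to 10 rows; each row is the pose to reach, as a shift and turn from the pose commanded when the call began, along the tool's axes at that moment; what a row does not reach only later rows make up. A row lasts 1/12 s, in which the tool goes at most 41.7 mm and 7.16 degrees, less where a joint would pass 70% of its speed; a pose out of reach is approached as far as the arm can. A call with a gripper value outside its range is refused whole. The fingers move at their own pace and stop on an object; "grip_force" is the grip in N (left out, the last holds). Time passes only in rows, so rows that repeat a pose let the fingers close. It gives the time, the measured TCP pose, the force, the opening and the grip force at its end, in the units of the state.
- get_obs(): the state, without advancing time (a new reading comes with each control period).
- cams.camera(name): name is "scene" or "top"; returns the picture (480x640x3 uint8, blue, green, red); there is no depth.
- cams.camera_model(name): a dict with "fx", "fy", "cx", "cy" (pixels), "R" (3x3) and "t" (3): a world point X has camera coordinates R X + t. Camera axes: x right, y down, z forward; pixel columns grow to the right and rows downward; lengths in m; the calibration is good to about 2 mm. A picture is of the moment at which its call begins. camera_model takes no time and is no camera call.
- job.hand_in(): hands the job in; it is judged then, once.
The state is a dict: "time": time; "q": joint angles; "joint_velocities": joint speeds; "joint_torque": joint torques, N m; "position": TCP position; "tool_rot": TCP orientation; "ft_force": force on the tool from outside, world axes, zero at the start; "moment": the same for the moment, N m; "grip_width": finger opening in m; "grip_force": force on a finger pad.
Only numpy, scipy, OpenCV 4.12 (cv2) and the standard library are available. Lean on these libraries where they do the work, as an engineer would, in place of code of your own. Each camera call takes 0.05 s, during which the arm holds its last target. There are 200 camera calls.

## Working session

There is one attempt and no reset: what is moved stays moved. The work goes in short steps, Python scripts to look and compute and a tool call to move; the robot and the scene stay as the last step left them, time stands still between calls to the robot, and variables do not carry over. Pictures are saved under pics/ and viewed, at most 10 in all, crops included, and the job is handed in when it is done.

Besides the shell and the picture viewer there is one more tool, called after "Call:" as name(argument=value, ...) on one line, values as JSON. servo_tool: Moves the arm, as the interface text tells. Its arguments: {"type":"object","properties":{"moves":{"type":"string"},"grip_force":{"type":"number"}},"required":["moves"]}

```bash
mkdir -p pics; python3 - <<'E'
from rig import get_obs,cams
import cv2,numpy as np
for n in("scene","top"):
    cv2.imwrite(f"pics/{n}0.png",cams.camera(n)); m=cams.camera_model(n); R=np.array(m["R"]);print(n,m["fx"],m["cx"],m["cy"],(-R.T@np.array(m["t"])).round(3),R.round(2).tolist())
o=get_obs();print(o["time"],o["position"],o["tool_rot"])
E
```

```text
scene 481.306178114787 317.01624507624734 246.430885211711 [ 1.36  -0.043  0.686] [[-0.03, 1.0, -0.01], [0.57, 0.0, -0.82], [-0.82, -0.03, -0.57]]
top 456.1586723517598 315.82145274722785 232.49667436445748 [ 0.51  -0.065  1.106] [[0.01, -1.0, -0.01], [-1.0, -0.01, -0.1], [0.1, 0.01, -1.0]]
0.1 [ 0.23971376 -0.57649975  0.22166156] [ 9.80678299e-01  1.95624969e-01 -6.36738561e-06 -9.72506424e-04]
```

View pics/scene0.png

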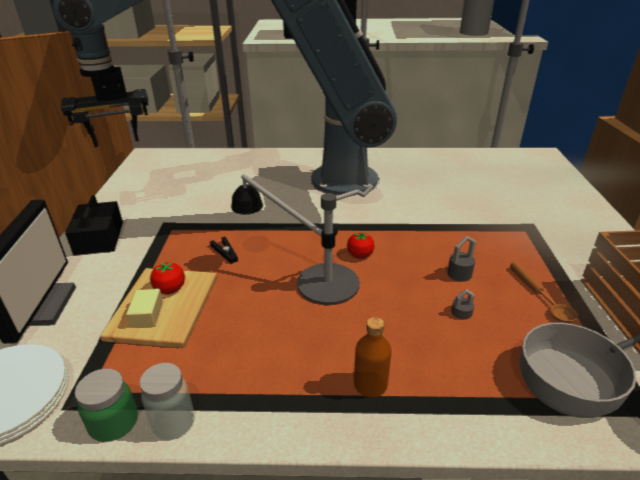

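View pics/top0.png

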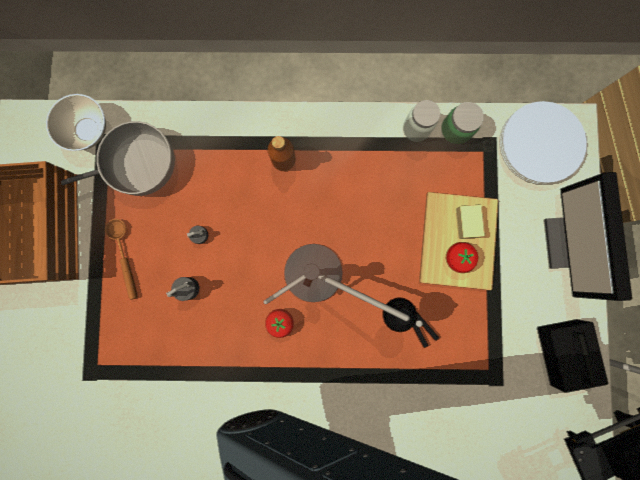

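Scene view: the post is at (328,285), the hook tip at about (373,187), the lamp at (247,200), the tall weight at (461,265) and the short one at (463,305). In the top view the hook runs from (313,272) to (266,301), the lamp is at (400,315), the tall weight at (184,289) and the short one at (198,235). The tall weight is the one nearer the robot. I'll enlarge these for precise pixels.

```bash
python3 - <<'E'
import cv2,numpy as np
t=cv2.imread("pics/top0.png");s=cv2.imread("pics/scene0.png")
f=lambda im,x,y,w,h,k:cv2.resize(im[y:y+h,x:x+w],None,fx=k,fy=k,interpolation=cv2.INTER_CUBIC)
a=np.hstack([f(t,255,240,100,75,4),f(t,155,260,100,75,4)])
b=np.hstack([f(s,300,170,100,75,4),f(s,420,230,100,75,4)])
cv2.imwrite("pics/crop1.png",np.vstack([a,b]))
E
```

```text
(no output)
```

View pics/crop1.png

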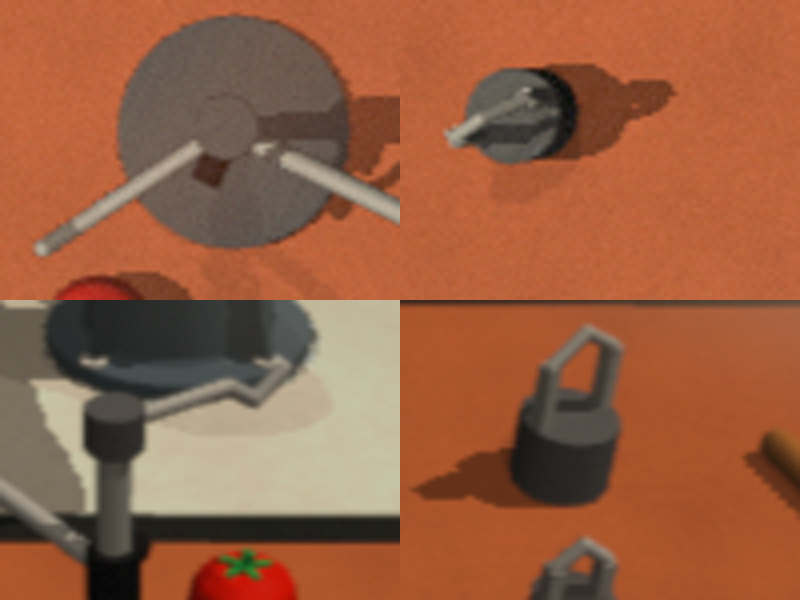

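The crops show, in full-image pixels:
- **Top view:** collar centre (311.5,271.5), hook tip (265,302), disc on top of the tall weight (181.8,289), upright tops about (168.5,294) and (188,284.5).
- **Scene view:** upright tops (456.8,247) and (474.3,242), peak (467,313/4+...≈237.5... i.e. crop (590,330)).

```bash
cat > h.py <<'E'
from rig import get_obs,cams
import cv2,numpy as np
def ray(n,u,v):
    m=cams.camera_model(n);R=np.array(m["R"]);c=-R.T@np.array(m["t"])
    return c,R.T@np.array([(u-m["cx"])/m["fx"],(v-m["cy"])/m["fy"],1])
def pl(n,u,v,z):
    c,d=ray(n,u,v);return (c+d*(z-c[2])/d[2])
def two(p,q):
    c,d=ray("top",*p);e,f=ray("scene",*q)
    s=np.linalg.lstsq(np.c_[d,-f],e-c,rcond=None)[0];a=c+d*s[0];b=e+f*s[1]
    return (a+b)/2,np.linalg.norm(a-b)
def px(n,X):
    m=cams.camera_model(n);p=np.array(m["R"])@X+np.array(m["t"]);return p[0]/p[2]*m["fx"]+m["cx"],p[1]/p[2]*m["fy"]+m["cy"]
E
python3 - <<'E'
from h import *
ang=lambda a,b:np.degrees(np.arctan2(b[1]-a[1],b[0]-a[0]))
P=pl("top",311.5,271.5,.225);B=pl("top",313.5,272.8,.016);S=pl("scene",328.5,269.5,.225)
print("collar",P,"base",B)
c=P
T=pl("top",266,301.7,.217);print("tip",T,np.linalg.norm((T-P)[:2]),ang(P,T))
E=pl("top",418,323,.227);print("boomend",E,np.linalg.norm((E-P)[:2]),ang(P,E))
t=cv2.imread("pics/top0.png");s=cv2.imread("pics/scene0.png")
k=(t[295:335,380:420].max(2)<45).astype(np.uint8);x,y=np.nonzero(k)[::-1];print("lampblob",x.min()+380,x.max()+380,y.min()+295,y.max()+295)
print("collar scene",pl("scene",300+114/4,170+100/4,.225))
print("lampdir top/scene",pl("top",400,315,.165),pl("scene",246,205,.152))
print("body",pl("top",181.75,289,.045))
for z in(.087,):
    a,b=pl("top",168.5,293.7,z),pl("top",188,284.5,z);print("top upr",a,b,np.linalg.norm(a-b),ang(b,a),(a+b)/2)
    a,b=pl("scene",456.75,247,z),pl("scene",474.25,242,z);print("sc upr",a,b,np.linalg.norm(a-b),ang(a,b),(a+b)/2)
print("peak",pl("scene",467.5,312.5-230+155,.105) , pl("scene",467,237.5,.105))
print("tomA",pl("top",279,323,.03),"short",pl("top",198,235,.024))
o=get_obs();from scipy.spatial.transform import Rotation as Ro
print(Ro.from_quat(o["tool_rot"]).as_matrix().round(3))
E
```

```text
collar [ 0.5199978  -0.04756446  0.225     ] base [ 0.51936573 -0.04829822  0.016     ]
tip [0.46107078 0.03980468 0.217     ] 0.10538387991193257 123.99810542542538
boomend [ 0.42483867 -0.25051988  0.227     ] 0.2241565604455972 -115.12033934285282
lampblob 383 419 298 334
collar scene [ 0.51481359 -0.04759666  0.225     ]
lampdir top/scene [ 0.434452   -0.22730429  0.165     ] [ 0.42804123 -0.23222325  0.152     ]
body [0.47858518 0.25590746 0.045     ]
top upr [0.46914334 0.27233575 0.087     ] [0.48991217 0.2296525  0.087     ] 0.0474679214868781 115.94664954966964 [0.47952776 0.25099412 0.087     ]
sc upr [0.49497074 0.23046821 0.087     ] [0.47533918 0.27279623 0.087     ] 0.04665896191442551 114.88166940645704 [0.48515496 0.25163222 0.087     ]
peak [0.48467212 0.25298028 0.105     ] [0.48468031 0.25190584 0.105     ]
tomA [0.40207967 0.03048132 0.03      ] short [0.60632954 0.22833859 0.024     ]
[[ 0.923  0.384 -0.   ]
 [ 0.384 -0.923  0.002]
 [ 0.    -0.002 -1.   ]]
```

Call:
servo_tool(moves="0 0 -0.1 0 0.05; 0 0 -0.1 0 0.05; 0.451 -0.428 -0.1 -101.4 0.05; 0.451 -0.428 -0.1 -101.4 0.05; 0.451 -0.428 -0.1 -101.4 0.05; 0.451 -0.428 -0.1 -101.4 0.05; 0.451 -0.428 -0.1 -101.4 0.05; 0.451 -0.428 -0.1 -101.4 0.05; 0.451 -0.428 -0.1 -101.4 0.05; 0.451 -0.428 -0.1 -101.4 0.05", grip_force=35)

```text
time: 0.93
position: [0.3752, -0.2704, 0.3146]
tool_rot: [0.765, 0.644, 0.0, -0.0]
ft_force: [1.0, -0.8, -0.1]
grip_width: 0.0502
grip_force: 0.0
```

```bash
cat > to.py <<'E'
import sys;from h import *
from scipy.spatial.transform import Rotation as Ro
# args: target x y z yaw(deg of tool x) -> shift in tool axes + spin
def to(x,y,z,yaw):
    o=get_obs();R=Ro.from_quat(o["tool_rot"]).as_matrix();p=np.array(o["position"])
    cur=np.degrees(np.arctan2(R[1,0],R[0,0]));d=R.T@(np.array([x,y,z])-p)
    print("t",round(o["time"],2),"pos",p.round(4),"yaw",round(cur,1),"shift",d.round(4),"spin",round(-((yaw-cur+180)%360-180),1),"q",np.round(o["q"],2),"F",np.round(o["ft_force"],1),"w",round(float(o["grip_width"]),4))
if __name__=="__main__": to(*map(float,sys.argv[1:]))
E
python3 to.py .4917 -.0082 .32 124
```

```text
t 0.93 pos [ 0.3752 -0.2704  0.3146] yaw 80.2 shift [ 0.2782  0.0701 -0.0053] spin -43.8 q [-0.87  0.19  1.7   0.    1.25 -0.7 ] F [ 1.  -0.8 -0.1] w 0.0502
```

Call:
servo_tool(moves="0.27 0.065 0 -43 0.05; 0.27 0.065 0 -43 0.05; 0.27 0.065 0 -43 0.05; 0.27 0.065 0 -43 0.05; 0.27 0.065 0 -43 0.05; 0.27 0.065 0 -43 0.05; 0.27 0.065 0 -43 0.05; 0.27 0.065 0 -43 0.05; 0.27 0.065 0 -43 0.05; 0.27 0.065 0 -43 0.05")

```text
time: 1.77
position: [0.486, -0.0185, 0.3144]
tool_rot: [0.478, 0.878, -0.0, -0.0]
ft_force: [-0.8, -0.1, -0.1]
grip_width: 0.0503
grip_force: 0.0
```

```bash
python3 to.py .4917 -.0082 .197 124
```

```text
t 1.77 pos [ 0.486  -0.0185  0.3144] yaw 122.9 shift [0.0056 0.0105 0.1174] spin -1.1 q [-0.27  0.23  1.65 -0.    1.27 -0.84] F [-0.8 -0.1 -0.1] w 0.0503
```

Call:
servo_tool(moves="0.0055 0.01 0.03 -1.1 0.05; 0.0055 0.01 0.065 -1.1 0.05; 0.0055 0.01 0.1 -1.1 0.05; 0.0055 0.01 0.118 -1.1 0.05; 0.0055 0.01 0.118 -1.1 0.05; 0.0055 0.01 0.118 -1.1 0.05")

```text
time: 2.27
position: [0.4913, -0.0095, 0.1963]
tool_rot: [0.471, 0.882, -0.0, -0.001]
ft_force: [1.1, -0.9, 1.0]
grip_width: 0.05
grip_force: 0.0
```

```bash
python3 - <<'E'
from h import *
import to;to.to(.4917,-.0082,.196,124)
t=cams.camera("top");s=cams.camera("scene")
f=lambda im,x,y,w,h,k:cv2.resize(im[y:y+h,x:x+w],None,fx=k,fy=k,interpolation=cv2.INTER_CUBIC)
cv2.imwrite("pics/c2.png",np.hstack([f(t,240,230,130,130,3),f(s,280,140,130,130,3)]))
E
```

```text
t 2.27 pos [ 0.4913 -0.0095  0.1963] yaw 123.8 shift [0.0008 0.0011 0.0003] spin -0.2 q [-0.25  0.39  1.79 -0.    0.97 -0.84] F [ 1.1 -0.9  1. ] w 0.05
```

View pics/c2.png

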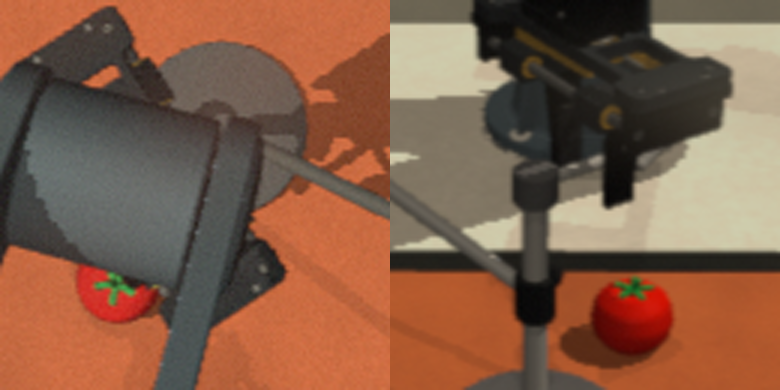

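The fingers straddle the bar about 48 mm out, and the hook is at crop (560–600,160). Closing.

Call:
servo_tool(moves="0 0 0 0 0.0; 0 0 0 0 0.0; 0 0 0 0 0.0; 0 0 0 0 0.0; 0 0 0 0 0; 0 0 0 0 0; 0 0 0 0 0", grip_force=20)

```text
time: 2.95
position: [0.4921, -0.008, 0.1969]
tool_rot: [0.47, 0.883, 0.0, 0.0]
ft_force: [1.5, 2.9, 1.2]
grip_width: 0.0111
grip_force: 1.7
```

```bash
python3 to.py .4917 -.0082 .196 124; python3 -c "
import numpy as np
r=.048
for f in range(6,61,6):
  a=np.radians(f);print(round(r*(np.cos(a)-1),4),round(r*np.sin(a),4),0,f,0,end='; ')"
```

```text
t 2.95 pos [ 0.4921 -0.008   0.1969] yaw 124.0 shift [ 0.0001 -0.0004  0.0009] spin -0.0 q [-0.24  0.39  1.79  0.    0.97 -0.84] F [1.5 2.9 1.2] w 0.0111
-0.0003 0.005 0 6 0; -0.001 0.01 0 12 0; -0.0023 0.0148 0 18 0; -0.0041 0.0195 0 24 0; -0.0064 0.024 0 30 0; -0.0092 0.0282 0 36 0; -0.0123 0.0321 0 42 0; -0.0159 0.0357 0 48 0; -0.0198 0.0388 0 54 0; -0.024 0.0416 0 60 0;
```

Call:
servo_tool(moves="0 0 0 0 0; 0 0 0 0 0; 0 0 0 0 0; 0 0 0 0 0")

```text
time: 3.28
position: [0.4925, -0.0077, 0.1969]
tool_rot: [0.47, 0.883, 0.001, 0.0]
ft_force: [1.8, 3.3, 0.4]
grip_width: 0.0083
grip_force: 20.0
```

Call:
servo_tool(moves="-0.0001 0.0025 0 3 0; -0.0003 0.005 0 6 0; -0.0006 0.0075 0 9 0; -0.001 0.010 0 12 0; -0.0016 0.0124 0 15 0; -0.0023 0.0148 0 18 0; -0.0032 0.0172 0 21 0; -0.0041 0.0195 0 24 0; -0.0052 0.0218 0 27 0; -0.0064 0.024 0 30 0")

```text
time: 4.12
position: [0.5152, 0.0008, 0.1969]
tool_rot: [0.683, 0.73, 0.0, -0.001]
ft_force: [0.2, 4.8, 2.0]
grip_width: 0.0081
grip_force: 20.2
```

```bash
python3 to.py .5388 -.0046 .196 64.9
```

```text
t 4.12 pos [0.5152 0.0008 0.1969] yaw 93.8 shift [-0.007   0.0232  0.0008] spin 28.9 q [-0.22  0.42  1.73  0.    0.99 -0.28] F [0.2 4.8 2. ] w 0.0081
```

Call:
servo_tool(moves="-0.0001 0.0025 0 3 0; -0.0003 0.005 0 6 0; -0.0006 0.0075 0 9 0; -0.001 0.010 0 12 0; -0.0016 0.0124 0 15 0; -0.0023 0.0148 0 18 0; -0.0032 0.0172 0 21 0; -0.0041 0.0195 0 24 0; -0.0052 0.0218 0 27 0; -0.006 0.0233 0 29 0")

```text
time: 4.95
position: [0.54, -0.0029, 0.1969]
tool_rot: [0.844, 0.536, 0.001, -0.001]
ft_force: [3.5, 6.6, 0.3]
grip_width: 0.0081
grip_force: 20.1
```

Call:
servo_tool(moves="-0.006 0.0233 0 29 0; 0 0 0 0 0")

```text
time: 5.12
position: [0.5463, -0.0054, 0.1969]
tool_rot: [0.846, 0.533, 0.005, 0.002]
ft_force: [3.4, -1.2, -0.9]
grip_width: 0.0084
grip_force: 18.7
```

```bash
python3 to.py .5388 -.0046 .196 64.9
```

```text
t 5.12 pos [ 0.5463 -0.0054  0.1969] yaw 64.4 shift [-0.0025 -0.0071  0.0009] spin -0.5 q [-0.22  0.45  1.67  0.01  1.01  0.23] F [ 3.4 -1.2 -0.9] w 0.0084
```

My second call was wrong: its first row started another arc from the new pose before returning. I'll let it settle and check the hook angle.

Call:
servo_tool(moves="0 0 0 0 0; 0 0 0 0 0; 0 0 0 0 0")

```text
time: 5.37
position: [0.5401, -0.0024, 0.1969]
tool_rot: [0.844, 0.537, 0.002, -0.001]
ft_force: [4.2, 7.3, 0.2]
grip_width: 0.0081
grip_force: 20.2
```

Call:
servo_tool(moves="0 0 0 0 0.03; 0 0 0 0 0.05; 0 0 0 0 0.05; 0 0 0 0 0.05; 0 0 -0.04 0 0.05; 0 0 -0.08 0 0.05; 0 0 -0.12 0 0.05; 0 0 -0.12 0 0.05")

```text
time: 6.03
position: [0.5436, -0.0058, 0.3251]
tool_rot: [0.844, 0.537, 0.006, 0.006]
ft_force: [1.4, -0.6, 0.6]
grip_width: 0.0479
grip_force: 0.0
```

```bash
python3 to.py .482 .253 .25 25
```

```text
t 6.03 pos [ 0.5436 -0.0058  0.3251] yaw 64.9 shift [ 0.2081 -0.1667  0.073 ] spin 39.9 q [-0.22  0.3   1.51 -0.    1.31  0.22] F [ 1.4 -0.6  0.6] w 0.0479
```

Call:
servo_tool(moves="0.208 -0.167 0 40 0.08; 0.208 -0.167 0 40 0.08; 0.208 -0.167 0 40 0.08; 0.208 -0.167 0 40 0.08; 0.208 -0.167 0 40 0.08; 0.208 -0.167 0.07 40 0.08; 0.208 -0.167 0.07 40 0.08; 0.208 -0.167 0.07 40 0.08; 0.208 -0.167 0.07 40 0.08; 0.208 -0.167 0.07 40 0.08")

```text
time: 6.87
position: [0.475, 0.2547, 0.2459]
tool_rot: [0.976, 0.217, -0.001, 0.001]
ft_force: [0.9, 0.1, 1.1]
grip_width: 0.0797
grip_force: 0.0
```

```bash
python3 - <<'E'
from h import *
import to;to.to(.482,.253,.2,25)
t=cams.camera("top");s=cams.camera("scene");cv2.imwrite("pics/top3.png",t);cv2.imwrite("pics/scene3.png",s)
f=lambda im,x,y,w,h,k:cv2.resize(im[y:y+h,x:x+w],None,fx=k,fy=k,interpolation=cv2.INTER_CUBIC)
a=np.hstack([f(t,255,225,100,75,4),f(t,155,250,100,75,4)])
b=np.hstack([f(s,300,170,100,75,4),f(s,420,210,100,75,4)])
cv2.imwrite("pics/crop3.png",np.vstack([a,b]))
E
```

```text
t 6.87 pos [0.475  0.2547 0.2459] yaw 25.1 shift [0.0057 0.0044 0.0459] spin 0.1 q [ 0.29  0.38  1.62 -0.    1.14  1.42] F [0.9 0.1 1.1] w 0.0797
```

View pics/crop3.png

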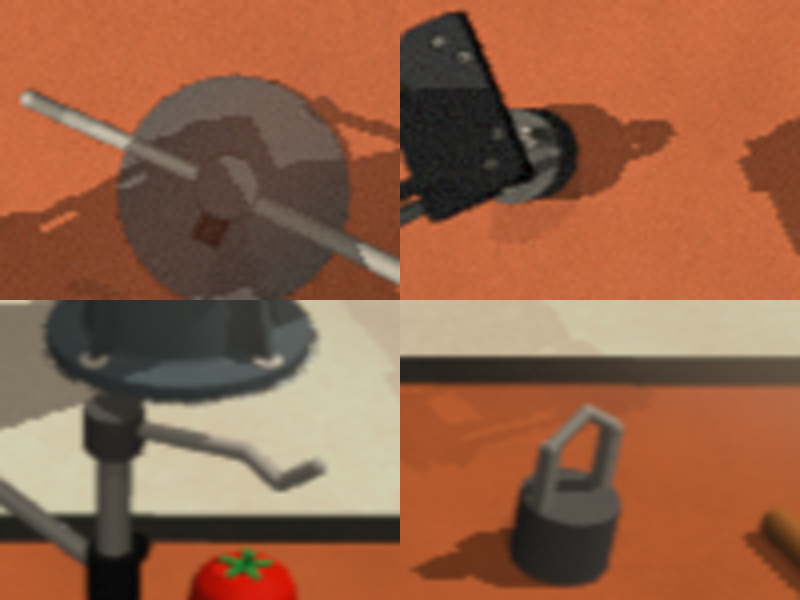

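The hook now lies opposite the boom. In the top view its tip is at (262.5,249.5) and the bar root at (303.8,268.2); in the scene view the dip is at about (370,215) and the tip at (380,211.5). The tall weight hasn't moved. Checking the angle.

```bash
python3 - <<'E'
from h import *
ang=lambda a,b:np.degrees(np.arctan2(b[1]-a[1],b[0]-a[0]))
P=pl("top",311.5,271.5,.225)
A=pl("top",303.75,268.25,.215);B=pl("top",279,257,.215);T=pl("top",262.7,249.7,.217)
E=pl("top",418,323,.227)
print(A,B,T,"ang",ang(A,T),ang(A,B),ang(P,T),"r",np.linalg.norm((T-P)[:2]),"target",ang(E,P))
print("tip 2view",two((262.7,249.7),(379.5,212)))
# boom line from both images: white pixels in top between post and knob
t=cv2.imread("pics/top3.png")
hsv=cv2.cvtColor(t,cv2.COLOR_BGR2HSV)
m=((hsv[...,1]<60)&(hsv[...,2]>110)).astype(np.uint8)
for nm,(x0,y0,x1,y1) in dict(boom=(325,270,425,335),hook=(255,240,305,275)).items():
    y,x=np.nonzero(m[y0:y1,x0:x1]);l=cv2.fitLine(np.c_[x+x0,y+y0].astype(np.float32),cv2.DIST_HUBER,0,.01,.01).ravel();print(nm,len(x),l, np.degrees(np.arctan2(l[1],l[0])))
S0=pl("top",311.5,271.5,.225)
for r,z in((.2,.225),(.1,.175),(.088,.2085)):
    for a in(64,65,66):
        u=np.array([np.cos(np.radians(a)),np.sin(np.radians(a)),0]);sg=1 if r==.088 else -1
        print(r,a,np.round(px("top",np.array([.5195,-.0477,z])+sg*r*u),1),np.round(px("scene",np.array([.5175,-.0477,z])+sg*r*u),1))
E
```

```text
[ 0.52626323 -0.03220282  0.215     ] [0.54767576 0.01644    0.215     ] [0.5615164  0.04837211 0.217     ] ang 66.36964252174602 66.24093817197391 66.5984229440049 r 0.10453525006876299 target 64.87966065714718
tip 2view (array([0.56173705, 0.04956539, 0.21384055]), np.float64(0.0015713499469632447))
boom 401 [  0.8996142   0.4366855 378.7036    304.3658   ] 25.892595
hook 158 [  0.91363263   0.40654078 280.4695     257.65024   ] 23.987717
0.2 64 [405.6 319. ] [244.8 175.8]
0.2 65 [406.4 317.4] [243.9 176.4]
0.2 66 [407.1 315.7] [243.  177.1]
0.1 64 [356.2 294.3] [286.2 206.4]
0.1 65 [356.6 293.5] [285.8 206.8]
0.1 66 [357.  292.7] [285.4 207.1]
0.088 64 [271.8 251.8] [369.2 212.9]
0.088 65 [271.5 252.5] [369.5 212.5]
0.088 66 [271.1 253.2] [369.8 212.2]
```

The hook is at about 66.3° against a target of 64.8°, so 1.5° off, which is fine for now. Next I go down on the tall weight.

```bash
python3 to.py .4815 .2525 .058 25.5
```

```text
t 6.97 pos [0.477  0.2539 0.2476] yaw 24.9 shift [0.0032 0.003  0.1896] spin -0.6 q [ 0.28  0.38  1.62 -0.    1.14  1.42] F [0.2 0.8 0.7] w 0.0798
```

Call:
servo_tool(moves="0.003 0.003 0.04 -0.6 0.08; 0.003 0.003 0.08 -0.6 0.08; 0.003 0.003 0.11 -0.6 0.08; 0.003 0.003 0.13 -0.6 0.08; 0.003 0.003 0.13 -0.6 0.08; 0.003 0.003 0.13 -0.6 0.08")

```text
time: 7.47
position: [0.4809, 0.2521, 0.1172]
tool_rot: [0.975, 0.22, 0.0, 0.0]
ft_force: [0.4, 0.7, 0.9]
grip_width: 0.0797
grip_force: 0.0
```

```bash
python3 - <<'E'
from h import *
import to;to.to(.4815,.2525,.058,25.5)
t=cams.camera("top");s=cams.camera("scene")
f=lambda im,x,y,w,h,k:cv2.resize(im[y:y+h,x:x+w],None,fx=k,fy=k,interpolation=cv2.INTER_CUBIC)
cv2.imwrite("pics/c4.png",np.hstack([f(t,130,240,100,100,4),f(s,410,190,100,100,4)]))
E
```

```text
t 7.47 pos [0.4809 0.2521 0.1172] yaw 25.4 shift [ 0.0007 -0.0001  0.0592] spin -0.1 q [ 0.28  0.57  1.74 -0.    0.84  1.4 ] F [0.4 0.7 0.9] w 0.0797
```

View pics/c4.png

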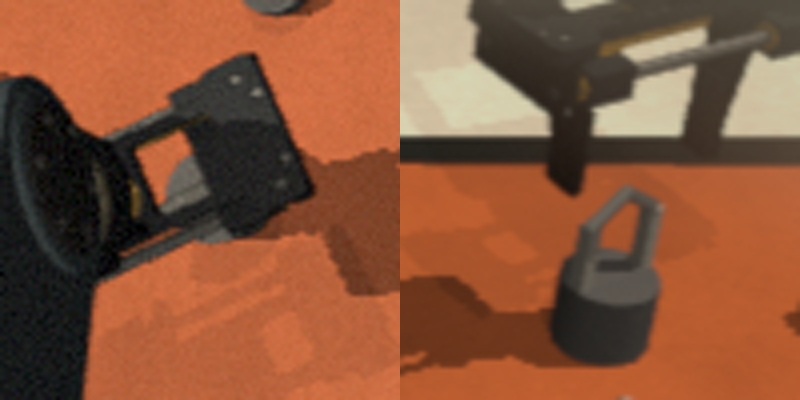

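Seen from the scene camera, the finger tips at crop (568,190) and (700,150) straddle the peak at (630,190), so the tool is centred. Descending and gripping.

Call:
servo_tool(moves="0 0 0.025 0 0.08; 0 0 0.045 0 0.08; 0 0 0.059 0 0.08; 0 0 0.059 0 0.08; 0 0 0.059 0 0.04; 0 0 0.059 0 0.04; 0 0 0.059 0 0.04; 0 0 0.059 0 0.04; 0 0 0.059 0 0.04; 0 0 0.059 0 0.04", grip_force=35)

```text
time: 8.4
position: [0.4803, 0.2535, 0.0587]
tool_rot: [0.975, 0.221, 0.001, -0.0]
ft_force: [0.1, 0.6, 3.9]
grip_width: 0.0515
grip_force: 35.0
```

Call:
servo_tool(moves="0 0 0 0 0.04; 0 0 0 0 0.04; 0 0 0 0 0.04; 0 0 0 0 0.04")

```text
time: 8.73
position: [0.4803, 0.2535, 0.0586]
tool_rot: [0.975, 0.221, 0.001, -0.0]
ft_force: [-1.1, 1.2, 6.3]
grip_width: 0.0515
grip_force: 35.0
```

Call:
servo_tool(moves="0 0 -0.025 0 0.04; 0 0 -0.06 0 0.04; 0 0 -0.10 0 0.04; 0 0 -0.135 0 0.04; 0 0 -0.135 0 0.04; 0 0 -0.135 0 0.04")

```text
time: 9.23
position: [0.4806, 0.2534, 0.1941]
tool_rot: [0.975, 0.221, 0.002, -0.0]
ft_force: [-0.8, 0.5, -5.0]
grip_width: 0.0513
grip_force: 35.0
```

```bash
python3 to.py .583 .099 .194 66.3
```

```text
t 9.23 pos [0.4806 0.2534 0.1941] yaw 25.6 shift [0.0257 0.1835 0.0004] spin -40.7 q [ 0.28  0.45  1.67 -0.    1.01  1.4 ] F [-0.8  0.5 -5. ] w 0.0513
```

Call:
servo_tool(moves="0.004 0.026 0 -6 0.04; 0.008 0.056 0 -12 0.04; 0.012 0.086 0 -18 0.04; 0.016 0.115 0 -24 0.04; 0.02 0.143 0 -30 0.04; 0.023 0.165 0 -36 0.04; 0.025 0.178 0 -39.5 0.04; 0.0257 0.1835 0 -40.7 0.04; 0.0257 0.1835 0 -40.7 0.04; 0.0257 0.1835 0 -40.7 0.04")

```text
time: 10.07
position: [0.5801, 0.0986, 0.1899]
tool_rot: [0.838, 0.546, -0.003, -0.002]
ft_force: [-0.2, -0.1, -3.9]
grip_width: 0.0515
grip_force: 35.0
```

```bash
python3 - <<'E'
from h import *
import to;to.to(.5544,.0329,.194,66.3)
t=cams.camera("top");s=cams.camera("scene")
f=lambda im,x,y,w,h,k:cv2.resize(im[y:y+h,x:x+w],None,fx=k,fy=k,interpolation=cv2.INTER_CUBIC)
cv2.imwrite("pics/c5.png",np.hstack([f(t,220,190,100,120,4),f(s,330,150,100,120,4)]))
E
```

```text
t 10.07 pos [0.5801 0.0986 0.1899] yaw 66.2 shift [-0.0704  0.003  -0.004 ] spin -0.1 q [-0.02  0.52  1.56  0.    1.07  0.39] F [-0.2 -0.1 -3.9] w 0.0515
```

View pics/c5.png

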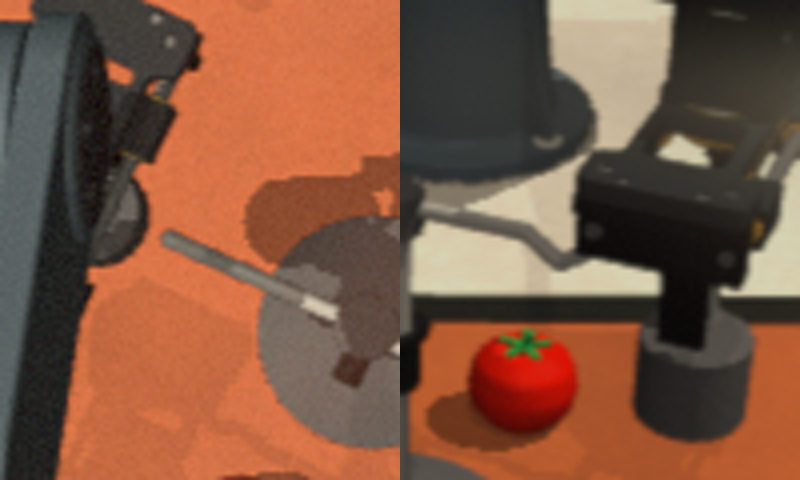

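The scene view shows the weight's upper rim centred at crop (695,338), which is pixel (404,234.5). In the top view the hook tip's end is at (261.3,249.5), just short of the body. Checking the alignment.

```bash
python3 - <<'E'
from h import *
o=get_obs();p=np.array(o["position"]);z=p[2]-.0586+.045
X=pl("scene",404,234.5,z);u=np.array([np.cos(np.radians(66.3)),np.sin(np.radians(66.3))]);v=np.array([-u[1],u[0]])
d=(X-p)[:2];print(p,X,"along",d@u,"lat",d@v)
T=pl("top",262.7,249.7,.217);d=(p-T)[:2];print("tip->tcp along",d@u,"lat",d@v)
import to;to.to(.5544,.0329,.191,66.3)
E
```

```text
[0.5804025  0.0993481  0.19098548] [0.58421304 0.09759684 0.17738548] along -7.192278857855942e-05 lat -0.004193083809905482
tip->tcp along 0.0542680375252183 lat 0.003196396876002161
t 10.17 pos [0.5804 0.0993 0.191 ] yaw 66.3 shift [-0.0713  0.003   0.0001] spin -0.0 q [-0.02  0.52  1.55  0.    1.07  0.39] F [-0.6  0.8 -3.2] w 0.0519
```

Call:
servo_tool(moves="0 0.0045 0 0 0.04; -0.01 0.0045 0 0 0.04; -0.02 0.0045 0 0 0.04; -0.03 0.0045 0 0 0.04; -0.04 0.0045 0 0 0.04; -0.05 0.0045 0 0 0.04; -0.06 0.0045 0 0 0.04; -0.0705 0.0045 0 0 0.04; -0.0705 0.0045 0 0 0.04; -0.0705 0.0045 0 0 0.04")

```text
time: 11.0
position: [0.5578, 0.0317, 0.193]
tool_rot: [0.838, 0.546, 0.0, -0.0]
ft_force: [-0.4, 0.0, -4.6]
grip_width: 0.0515
grip_force: 35.0
```

```bash
python3 - <<'E'
from h import *
import to;to.to(.5544,.0329,.170,66.3)
t=cams.camera("top");s=cams.camera("scene")
f=lambda im,x,y,w,h,k:cv2.resize(im[y:y+h,x:x+w],None,fx=k,fy=k,interpolation=cv2.INTER_CUBIC)
cv2.imwrite("pics/c6.png",np.hstack([f(t,220,190,100,120,4),f(s,320,150,100,120,4)]))
E
```

```text
t 11.0 pos [0.5578 0.0317 0.193 ] yaw 66.2 shift [-0.0003 -0.0036  0.023 ] spin -0.1 q [-0.14  0.48  1.63  0.    1.03  0.27] F [-0.4  0.  -4.6] w 0.0515
```

View pics/c6.png

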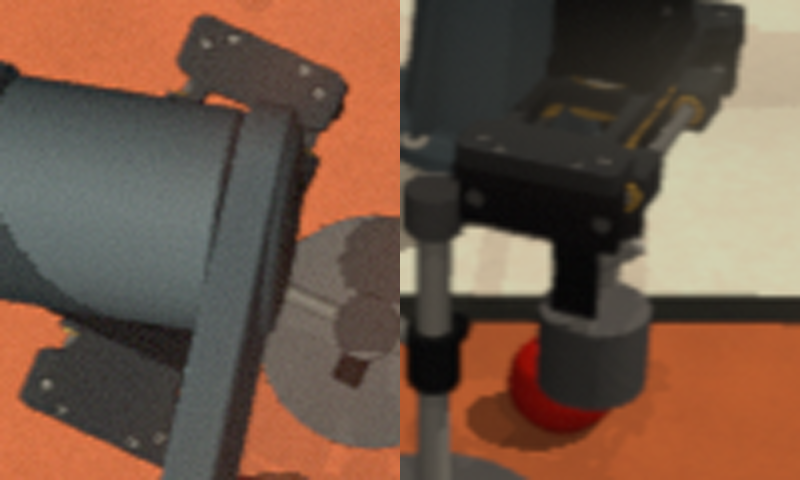

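The tip shows through the window at crop (625,250), with no contact force. Lowering onto the dip.

Call:
servo_tool(moves="0 -0.001 0.005 0 0.04; 0 -0.001 0.01 0 0.04; 0 -0.001 0.014 0 0.04; 0 -0.001 0.017 0 0.04; 0 -0.001 0.019 0 0.04; 0 -0.001 0.021 0 0.04; 0 -0.001 0.021 0 0.04")

```text
time: 11.68
position: [0.557, 0.0331, 0.1721]
tool_rot: [0.837, 0.547, 0.0, -0.0]
ft_force: [-1.2, 0.6, -0.6]
grip_width: 0.0512
grip_force: 35.0
```

```bash
python3 to.py .5544 .0329 .170 66.3
```

```text
t 11.68 pos [0.557  0.0331 0.1721] yaw 66.3 shift [-0.0013 -0.0023  0.0021] spin -0.0 q [-0.14  0.5   1.65  0.    0.98  0.27] F [-1.2  0.6 -0.6] w 0.0512
```

The hook now carries the weight (Fz went from -4.6 to -0.6). Opening gently.

Call:
servo_tool(moves="0 0 0.001 0 0.04; 0 0 0.001 0 0.054; 0 0 0.001 0 0.056; 0 0 0.001 0 0.058; 0 0 0.001 0 0.062; 0 0 0.001 0 0.07; 0 0 0.001 0 0.08; 0 0 0.001 0 0.08; 0 0 0.001 0 0.08; 0 0 0.001 0 0.08")

```text
time: 12.52
position: [0.557, 0.0328, 0.1708]
tool_rot: [0.837, 0.547, -0.0, -0.0]
ft_force: [-0.2, 0.1, 0.9]
grip_width: 0.0788
grip_force: 0.0
```

Call:
servo_tool(moves="0 0 -0.01 0 0.08; 0 0 -0.025 0 0.08; 0 0 -0.045 0 0.08; 0 0 -0.07 0 0.08; 0 0 -0.1 0 0.08; 0 0 -0.13 0 0.08; 0 0 -0.13 0 0.08; 0.1 -0.1 -0.13 0 0.08; 0.1 -0.1 -0.13 0 0.08; 0.1 -0.1 -0.13 0 0.08")

```text
time: 13.35
position: [0.5113, 0.1499, 0.3015]
tool_rot: [0.838, 0.545, 0.001, 0.0]
ft_force: [0.2, 0.0, -0.7]
grip_width: 0.0801
grip_force: 0.0
```

Call:
servo_tool(moves="0.08 -0.12 0 0 0.08; 0.08 -0.12 0 0 0.08; 0.08 -0.12 0 0 0.08; 0.08 -0.12 0 0 0.08; 0.08 -0.12 0 0 0.08; 0.08 -0.12 0 0 0.08; 0.08 -0.12 0 0 0.08; 0.08 -0.12 0 0 0.08; 0.08 -0.12 0 0 0.08; 0.08 -0.12 0 0 0.08")

```text
time: 14.18
position: [0.4348, 0.2699, 0.3008]
tool_rot: [0.838, 0.546, -0.0, 0.0]
ft_force: [-0.4, 0.5, -0.9]
grip_width: 0.0797
grip_force: 0.0
```

```bash
python3 - <<'E'
from h import *
import to
t=cams.camera("top");s=cams.camera("scene");to.to(.5,.3,.3,66)
cv2.imwrite("pics/top7.png",t)
f=lambda im,x,y,w,h,k:cv2.resize(im[y:y+h,x:x+w],None,fx=k,fy=k,interpolation=cv2.INTER_CUBIC)
cv2.imwrite("pics/c7.png",np.hstack([f(t,240,220,100,100,4),f(s,310,180,100,100,4)]))
E
```

```text
t 14.28 pos [0.4346 0.2701 0.3007] yaw 66.2 shift [0.0537 0.0478 0.0007] spin 0.2 q [ 0.34  0.28  1.61 -0.    1.25  0.75] F [-0.3 -0.4 -0.2] w 0.0803
```

View pics/c7.png

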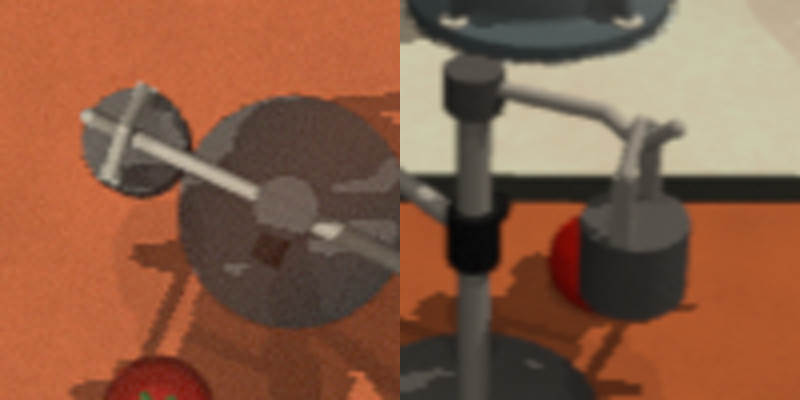

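The weight hangs in the dip, with its handle peak on the V at scene crop (640,130). The hook tip in the top view is at (261.8,249), still within about 1.5° of opposite. I'll let it settle and check that it is still.

Call:
servo_tool(moves="0 0 0 0 0.08; 0 0 0 0 0.08; 0 0 0 0 0.08; 0 0 0 0 0.08; 0 0 0 0 0.08; 0 0 0 0 0.08; 0 0 0 0 0.08; 0 0 0 0 0.08; 0 0 0 0 0.08; 0 0 0 0 0.08")

```text
time: 15.12
position: [0.434, 0.2709, 0.3008]
tool_rot: [0.837, 0.547, 0.0, 0.0]
ft_force: [-0.2, 0.2, 0.0]
grip_width: 0.0797
grip_force: 0.0
```

Call:
servo_tool(moves="0 0 0 0 0.08; 0 0 0 0 0.08; 0 0 0 0 0.08; 0 0 0 0 0.08; 0 0 0 0 0.08; 0 0 0 0 0.08; 0 0 0 0 0.08; 0 0 0 0 0.08; 0 0 0 0 0.08; 0 0 0 0 0.08")

```text
time: 15.95
position: [0.434, 0.2709, 0.3008]
tool_rot: [0.837, 0.547, -0.0, -0.0]
ft_force: [-0.1, 0.3, 0.6]
grip_width: 0.0799
grip_force: 0.0
```

```bash
python3 - <<'E'
from h import *
ims=[cams.camera("scene")[180:280,380:500].astype(float) for _ in range(8)]
base=np.mean(ims,0);noise=np.std([i for i in ims],0).mean();print("std weight",np.std([i[10:80,70-0-0:110] if 0 else i for i in ims],0).mean())
s=[cams.camera("scene").astype(float) for _ in range(8)]
d=np.std(s,0).mean(2);print("weight",d[205:265,450-0-0:490].mean(),d[200:265,445:490].max(),"hung",d[200:262,450-0:490].mean(), "hung region",d[205:262,452-142+142-0:485].mean(),"x",d[205:262,355+0:485][:, :35].mean(), d[205:262,355:385].max(),"static",d[300:400,150:250].mean(),d[330:380,150:250].max())
# motion between t=14.3 and now, top view
a=cv2.imread("pics/top7.png").astype(float);b=cams.camera("top").astype(float);e=abs(a-b).mean(2);print("top diff hung",e[235:275,255:310].mean(),"static",e[280:350,430:490].mean())
E
```

```text
std weight 0.3563686732483925
weight 0.36157479291586725 0.7507422008250749 hung 0.3562980995304601 hung region 0.358378420790625 x 0.4025458201444282 0.9330127018922192 static 0.37709467543222136 0.697108365689973
top diff hung 2.587727272727273 static 2.4911904761904764
```

```bash
python3 -c "
from rig import job
print(job.hand_in())"
```

```text
the job is handed in; nothing more can be done
None
```

The tall weight is hanging still in the dip of the hook, the hook measures about 1.5° off exactly opposite the lamp, and the job was handed in about 17 s into the 58 s allowed, with the other items not touched.

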